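Book out the safety rule and draw it slantwise from its covered crate

ROBOT

A 6-joint arm with a two-finger parallel gripper is mounted at the origin on the work surface. World frame = base frame: x ahead of the robot, y to its left, z up, the work surface at z = 0. Lengths are in m, angles in rad, forces in N, time in s.
With the tool pointing down it reaches from about 0.25 to 0.775 m from the base axis. Payload 4 kg.
Tool frame: the origin (TCP) lies at the centre of the arm's flange, where the gripper is bolted on; the fingertips stand 199 mm ahead of it and the grasp point (between the pads) lies 180 mm ahead of it (robot.tcp_to_tips is the z of the fingertips in the tool frame, in m); z points along the fingers, y is the line along which they close (so a half turn about z gives the same grasp; the last joint's range is limited). The gripper opens to 94 mm and grips with 3 to 60 N. Pads are 16 mm wide; open, the fingers measure 119 mm over their backs; the gripper's body (75 mm by 177 mm) begins 78 mm behind the grasp point.
Start: joints at [-1.371, 0.087, 1.371, -0, 1.684, -0.103], TCP at [0.164, -0.525, 0.405] pointing down, gripper open.
Joint ranges: [-3.1, 3.1], [-0.76, 2.03], [0.27, 2.55], [-1.08, 4.22], [0.17, 2.65], [-2.57, 2.57]. Speed limits (rad/s): [2.79, 2.79, 3.14, 3.14, 3.14, 3.14].

INTERFACE

Orientations are given as [roll, pitch, yaw] about the fixed x, y, z axes, in that order (R = Rz(yaw) Ry(pitch) Rx(roll)).
In Python, from bench import robot gives the robot as it stands.
- The arm moves only by the tool play_rows, never from a script. Its arguments are lists of equal length, an entry for each row: "translation": the shift along the tool's x, y, z scaled (see below), a list of three; "twist": the turn, a rotation vector about the tool's x, y, z scaled (see below), a list of three; "gripper": the opening, from -1 (shut) to 1 (fully open). A call has 1 to 8 rows; each row shifts and turns the commanded pose from where the row before left it, along the tool's axes as they then stand; what a row does not reach is not made up. The controller multiplies each number of a shift by 0.04 m and each number of a turn by 0.1 rad. A row lasts 1/10 s, in which the tool goes at most 50 mm and 8.59 degrees, less where a joint would pass 70% of its speed; a pose out of reach is approached as far as the arm can. A call with a number of a shift or a turn outside -1 to 1 is refused whole. A call with a gripper value outside its range is refused whole. The fingers move at their own pace and stop on an object; the grip force is fixed at half the most. Time passes only in rows, so rows that do not move let the fingers close. It gives the time, the measured TCP pose, the force, the opening and the grip force at its end, in the units of the state.
- robot.get_obs(): the state, without advancing time (a new reading comes with each control period).
- robot.snapshot(name): name is "scene" or "top"; returns the picture (420x560x3 uint8, red, green, blue); there is no depth.
- robot.camera_model(name): a dict with "camera_matrix" (3x3 intrinsics, pixels), "rvec" (rotation vector, rad) and "tvec" (3), from world to camera coordinates, as OpenCV has them. Camera axes: x right, y down, z forward; pixel columns grow to the right and rows downward; lengths in m; the calibration is good to about 2 mm. A picture is of the moment at which its call begins. camera_model takes no time and is no camera call.
- robot.close_job(): hands the job in; it is judged then, once.
Trained networks look in the newest picture that a camera, given by its name, has taken for a name from the list of things; names that differ only in an ending like _2 or _b are one class to them, and where a whole thing is asked for, a point or a joint stands for the part that bears it (a point fixed in the world has none). Each returns a list of dicts, best first, with "score" (0 to 1); they miss things now and then, are a little off and sometimes report something else, mostly with a low value. They report only what shows in the picture. A call takes as long as a camera call. They do not tell look-alikes from the thing itself.
- robot.recognise(name, camera): "centre" ([x, y, z] in m, in world coordinates, good to about 4 mm: the middle of the surface that is visible of it).
- robot.spot_point(name, camera): "centre" ([x, y, z] in m, in world coordinates, good to about 4 mm: a listed point, or the origin of a listed thing).
The state is a dict: "time": time; "joint_positions": joint angles; "qvel": joint speeds; "joint_torque": joint torques, N m; "tool_pos": TCP position; "ee_rot": TCP orientation; "wrist_force": force on the tool from outside, world axes, zero at the start; "wrist_torque": the same for the moment, N m; "width": finger opening in m; "finger_force": force on a finger pad.
Only numpy, scipy, OpenCV 4.12 (cv2) and the standard library are available. Lean on these libraries where they do the work, as an engineer would, in place of code of your own. Each camera call takes 0.05 s, during which the arm holds its last target. There are 200 camera calls.

TASK

Book the safety rule out by pressing the blue, then the yellow, then the green key fully down, one at a time, letting each spring back up before the next. Then take hold of the orange-ribbed safety rule in the blue crate, tilt it and draw it slantwise out through the opening between the two covers, and finish while still holding it: gripped, still, and in the air with all of it at least 5 cm above the crate's covers. Leave the other things on the bench where they are.

Things in the scene. Friction and masses are not known exactly. Their poses are not given: they have to be found in the camera images.
- crate: Covered blue picking crate, screwed to the bench; origin at the centre of its underside. 340 mm long along x (the -x end is toward the robot), 160 mm wide along y, 93 mm high. Inside 330 x 150 mm, walls 5 mm, floor 6 mm thick. A fixed cover 5 mm thick closes each end of its top, underside 88 mm above the bench, overhanging the inside by 75 mm; the opening lies between the covers
- opening (a point): Centre of the crate's opening, level with the upper side of the covers, 93 mm above the bench; axes as the crate's. The opening is 180 mm along x by 150 mm along y
- rule_center (a point): Middle of the safety rule lying flat on the crate's floor, 17 mm above its underside. Aluminium base 240 x 40 x 4 mm with an orange upright grip rib centred on it, 180 mm long, 16 mm wide, 30 mm high (34 mm in all). x runs along the rule, away from the robot at the start; z out of its top. 0.16 to 0.28 kg. Level, it does not fit through the opening, however turned
- rule_far (a point): Middle of the underside edge of the rule's end that starts away from the robot, 120 mm along x from its middle; axes as rule_center
- rule_near (a point): Middle of the underside edge of the rule's end that starts toward the robot, 120 mm from its middle; axes as rule_center
- key_blue_top (a point): Centre of the top of the blue push key, a round button 32 mm in diameter on a small fixed grey box (62 mm square, 30 mm high, key top 52 mm above the bench when up). Presses straight down 6 mm; the spring needs about 5 N at the bottom. The three boxes stand at the robot's right, their order varies
- key_blue (a joint): How far the blue key is pressed: 0 up, 0.006 m fully down; it springs back
- key_yellow_top (a point): Centre of the top of the yellow push key, a round button 32 mm in diameter on a small fixed grey box (62 mm square, 30 mm high, key top 52 mm above the bench when up). Presses straight down 6 mm; the spring needs about 5 N at the bottom. The three boxes stand at the robot's right, their order varies
- key_yellow (a joint): How far the yellow key is pressed: 0 up, 0.006 m fully down; it springs back
- key_green_top (a point): Centre of the top of the green push key, a round button 32 mm in diameter on a small fixed grey box (62 mm square, 30 mm high, key top 52 mm above the bench when up). Presses straight down 6 mm; the spring needs about 5 N at the bottom. The three boxes stand at the robot's right, their order varies
- key_green (a joint): How far the green key is pressed: 0 up, 0.006 m fully down; it springs back
- tape: Bystander: roll of amber packing tape lying flat, 80 mm across, 48 mm high; origin at its underside
- tin: Bystander: small tin with a green label, 56 mm across, 60 mm high; origin at its underside
- carton: Bystander: green and yellow product carton 60 x 90 x 45 mm; origin at its underside
- carton2: Bystander: orange product carton 60 x 90 x 45 mm; origin at its underside
- mug: Bystander: white mug 76 mm across, 85 mm high; origin at its underside
- stapler: Bystander: red and black hand stapler, 130 mm long, 36 mm wide, 55 mm high; origin at its underside
Things that resemble listed ones, but are neither listed nor needed, are in the scene too. Leave any pink or purple look-alike of the part that bears key_blue_top alone.

How it is judged:
On the way, in this order (a step that is already met when the one before it is completed fails the run):
1. the blue key is down (more than 4 of its 6 mm), the other two up (value of joint key_blue above 0.004 m and value of joint each of key_yellow, key_green below 0.002 m), for 0.03 s.
2. the yellow key is down (more than 4 of its 6 mm), the other two up (value of joint key_yellow above 0.004 m and value of joint each of key_blue, key_green below 0.002 m), for 0.03 s.
3. the green key is down (more than 4 of its 6 mm), the other two up (value of joint key_green above 0.004 m and value of joint each of key_blue, key_yellow below 0.002 m), for 0.03 s.
4. all keys up, the rule held by the fingers and slanting through the opening: one end more than 10 cm above the bench, the other end still under 8.5 cm (value of joint each of key_blue, key_yellow, key_green below 0.002 m and contact force between the fingers and rule above 1 N and ((height (world z) of rule_far above 0.1 m and height (world z) of rule_near below 0.085 m) or (height (world z) of rule_near above 0.1 m and height (world z) of rule_far below 0.085 m))), for 0.05 s.
At the end, for the whole second after the job is handed in: The fingers grip the rule (over 2 N), it does not touch the crate, is still (under 3 cm/s and 0.2 rad/s), and both its ends and its middle are more than 13.3 cm above the bench (4 cm above the covers; 5 cm is asked); all keys are up; every bystander is within 3 cm of where it began (height (world z) of each of rule_far, rule_near, rule_center above 0.133 m and contact force between the fingers and rule above 2 N and contact force between rule and crate below 0.1 N and linear speed of rule below 0.03 m/s and angular speed of rule below 0.2 rad/s and value of joint each of key_blue, key_yellow, key_green below 0.002 m and distance of each of tape, tin, carton, carton2, mug, stapler from where it was at the start of the episode below 0.03 m); the arm keeps its last pose, push and grip.
It fails at once if two keys down at once (over 3 mm each) (value of joint each of key_blue, key_yellow above 0.003 m or value of joint each of key_blue, key_green above 0.003 m or value of joint each of key_yellow, key_green above 0.003 m).
It fails at once if a bystander shoved more than 3 cm (distance of any of tape, tin, carton, carton2, mug, stapler from where it was at the start of the episode above 0.03 m).
It also fails if it takes over 61 s, if anything falls off the work surface, if the arm or the gripper's body presses on something with over 40 N, if the wrist force passes 120 N, or if a joint passes its speed limit or range.

## Working session

There is one attempt and no reset: what is moved stays moved. The work goes in short steps, Python scripts to look and compute and a tool call to move; the robot and the scene stay as the last step left them, time stands still between calls to the robot, and variables do not carry over. Pictures are saved under pics/ and viewed, at most 10 in all, crops included, and the job is handed in when it is done.

Besides the shell and the picture viewer there is one more tool, called by a JSON object that holds its "method" and its "body", one argument or row to a line. play_rows: Moves the arm, as the interface text tells. Its arguments: {"type":"object","properties":{"translation":{"type":"array","items":{"type":"array","items":{"type":"number","minimum":-1,"maximum":1}}},"twist":{"type":"array","items":{"type":"array","items":{"type":"number","minimum":-1,"maximum":1}}},"gripper":{"type":"array","items":{"type":"number"}}},"required":["translation","twist","gripper"]}

```bash
mkdir -p pics
cat > m.py <<'E'
from bench import robot
import cv2, numpy as np
E
python3 - <<'E'
from m import *
for c in ("scene","top"):
    im=robot.snapshot(c); cv2.imwrite(f"pics/{c}0.png",im[:,:,::-1])
    for n in ("key_blue_top","key_yellow_top","key_green_top","rule_center","rule_far","rule_near","opening","crate"):
        r=robot.spot_point(n,c)
        print(c,n,[(np.round(d["centre"],3).tolist(),round(d["score"],2)) for d in r[:3]])
o=robot.get_obs();print(o["time"],o["tool_pos"],o["ee_rot"],o["width"])
E
```

```text
scene key_blue_top [([0.685, -0.393, 0.056], 0.63), ([0.386, -0.383, 0.049], 0.46), ([0.526, -0.285, 0.05], 0.36)]
scene key_yellow_top [([0.429, -0.262, 0.053], 0.48)]
scene key_green_top [([0.592, -0.257, 0.047], 0.56), ([0.543, 0.047, 0.002], 0.33)]
scene rule_center [([0.531, 0.047, 0.023], 0.7), ([0.55, 0.488, -0.003], 0.53), ([0.483, 0.4, 0.003], 0.25)]
scene rule_far []
scene rule_near [([0.418, -0.003, 0.005], 0.71), ([0.588, -0.258, 0.048], 0.33)]
scene opening [([0.548, 0.044, 0.094], 0.55)]
scene crate [([0.547, 0.049, 0.004], 0.93), ([0.549, 0.487, -0.006], 0.3)]
top key_blue_top [([0.69, -0.396, 0.051], 0.58), ([0.382, -0.384, 0.049], 0.57), ([0.523, -0.28, 0.052], 0.47)]
top key_yellow_top [([0.427, -0.26, 0.053], 0.65)]
top key_green_top [([0.591, -0.258, 0.058], 0.5), ([0.356, -0.157, 0.002], 0.38)]
top rule_center [([0.75, -0.196, 0.004], 0.64), ([0.53, 0.048, 0.024], 0.61)]
top rule_far [([0.64, 0.102, 0.004], 0.98)]
top rule_near []
top opening [([0.547, 0.046, 0.093], 0.7), ([0.672, 0.384, 0.001], 0.38)]
top crate [([0.548, 0.046, 0.001], 0.57)]
0.9 [ 0.16398884 -0.52498476  0.40473332] [3.14146296e+00 3.12438171e-05 3.02785900e-01] 0.09430876184378435
```

```bash
ls
```

```text
m.py
pics
```

View pics/top0.png

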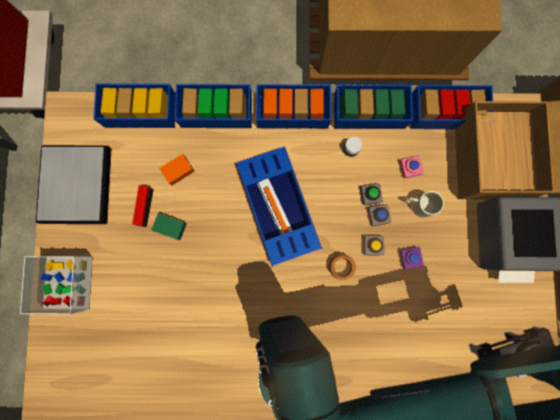

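View pics/scene0.png

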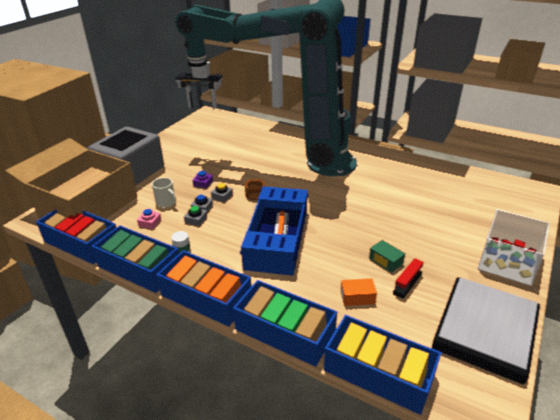

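Run:
```python
from m import *
im=cv2.imread("pics/top0.png")
k=robot.camera_model("top");K=np.array(k["camera_matrix"]);rv=np.array(k["rvec"]);t=np.array(k["tvec"])
R=cv2.Rodrigues(rv)[0];print("campos",-R.T@t)
for n,p in dict(b1=(.688,-.395,.052),b2=(.384,-.384,.052),b3=(.524,-.282,.052),y=(.428,-.261,.052),g=(.591,-.257,.052),rc=(.53,.047,.04),rf=(.64,.102,.006),rn=(.418,-.003,.006),op=(.547,.046,.093)).items():
    q=cv2.projectPoints(np.array([p],float),rv,t,K,None)[0].ravel(); u,v=q.round().astype(int)
    print(n,q.round(1),im[v,u][::-1])
def back(u,v,z):
    d=R.T@np.linalg.inv(K)@[u,v,1];c=-R.T@t;return (c+d*(z-c[2])/d[2])
h=cv2.cvtColor(im,cv2.COLOR_BGR2HSV)
for lo,hi,name,z in (((5,150,120),(18,255,255),"orange",.04),((95,120,60),(125,255,255),"blue",.052),((22,130,120),(34,255,255),"yellow",.052),((40,90,60),(90,255,255),"green",.052),((126,60,60),(170,255,255),"purple",.052)):
    m=cv2.inRange(h,lo,hi);n,l,s,c=cv2.connectedComponentsWithStats(m)
    for i in range(1,n):
        if s[i,4]>60:
            pts=np.argwhere(l==i)[:,::-1].astype(np.float32);print(name,s[i,4],c[i].round(1),back(*c[i],z).round(4),[np.round(x,1) for x in cv2.minAreaRect(pts)])
```

```text
campos [0.38682967 0.03461836 1.33875964]
b1 [415.  163.5] [ 47  77 144]
b2 [414.7 258.4] [ 70  96 160]
b3 [381.2 213.9] [ 73  96 157]
y [375.3 244.1] [228 182  25]
g [372.9 193. ] [ 49 160  59]
rc [277.8 211.9] [234 106   0]
rf [261.6 180.2] [123 133 152]
rn [293.1 247.2] [30 37 85]
op [278.  204.6] [228 222 205]
orange 5218 [414.9  14.8] [ 1.2083 -0.4164  0.04  ] [array([414.5,  15. ]), array([ 30., 171.]), np.float64(90.0)]
orange 461 [385.2  75.4] [ 0.9913 -0.3096  0.04  ] [array([389. ,  73.5]), array([158.,   8.]), np.float64(0.4)]
orange 299 [123.6 100.6] [0.9002 0.5621 0.04  ] [array([123.5, 100.5]), array([23., 13.]), np.float64(90.0)]
orange 297 [189.1 100.9] [0.9001 0.344  0.04  ] [array([189., 101.]), array([24., 12.]), np.float64(90.0)]
orange 289 [235.7 101. ] [0.9003 0.1891 0.04  ] [array([236., 101.]), array([24., 12.]), np.float64(90.0)]
orange 355 [269.9 102.3] [0.8963 0.0754 0.04  ] [array([270., 103.]), array([28., 12.]), np.float64(90.0)]
orange 354 [285.1 102.5] [0.8958 0.025  0.04  ] [array([285., 103.]), array([28., 12.]), np.float64(90.0)]
orange 285 [300.6 1
[... 2821 characters left out ...]
([9.8, 7.9]), np.float64(71.6)]
green 121 [ 62.4 289. ] [0.2839 0.7176 0.052 ] [array([ 62.5, 288.5]), array([ 9., 15.]), np.float64(90.0)]
green 136 [550.6 366.1] [ 0.0603 -0.7863  0.052 ] [array([548.7, 366. ]), array([ 7.9, 21.9]), np.float64(81.9)]
green 274 [506.3 406.9] [-0.0588 -0.6445  0.052 ] [array([505.1, 405.2]), array([31. , 14.1]), np.float64(76.0)]
green 454 [306.2 408.9] [-0.0678 -0.042   0.052 ] [array([312., 406.]), array([26., 42.]), np.float64(90.0)]
green 1899 [441.3 410.6] [-0.0705 -0.4486  0.052 ] [array([426., 406.]), array([ 26., 132.]), np.float64(90.0)]
purple 316 [411.1 257.9] [ 0.3853 -0.3727  0.052 ] [array([411.8, 257.8]), array([20.2, 19.6]), np.float64(78.7)]
```

The top picture shows the true blue key (grey box) at about (381,214), yellow at (375,245) and green at (373,192). The pink (412,166) and purple (411,258) boxes are decoys. The rule lies in the crate around (275,208), yawed about 25°. The scene picture agrees with this. I'll write a row calculator next.

```bash
cat >> m.py <<'E'
from scipy.spatial.transform import Rotation as Ro
def rows(wps,off=0.199,start=None):
    """wps: (point[3], yaw, tilt, nrows); point = spot `off` ahead of TCP; tilt>0 lifts tool x. prints rows"""
    o=robot.get_obs()
    p,R=(np.array(o["tool_pos"]),Ro.from_euler("xyz",o["ee_rot"])) if start is None else start
    T,W=[],[]
    for pt,yaw,tilt,n in wps:
        Rt=Ro.from_euler("xyz",[np.pi,0,yaw])*Ro.from_rotvec([0,tilt,0])
        a=p+R.apply([0,0,off]); d=(R.inv()*Rt).as_rotvec()
        for i in range(1,n+1):
            Rn=R*Ro.from_rotvec(d*i/n); Rp=R*Ro.from_rotvec(d*(i-1)/n)
            pn=a+(np.array(pt)-a)*i/n-Rn.apply([0,0,off])
            pp=a+(np.array(pt)-a)*(i-1)/n-Rp.apply([0,0,off])
            T.append((Rp.inv().apply(pn-pp)/.04).round(3).tolist()); W.append((d/n/.1).round(3).tolist())
        p=np.array(pt)-Rt.apply([0,0,off]);R=Rt
    for i in range(0,len(T),8): print(T[i:i+8],"\n  ",W[i:i+8])
    return p,R
E
python3 - <<'E'
from m import *
y=.303
rows([((.524,-.282,.15),y,0,12),((.524,-.282,.064),y,0,3)])
E
```

```text
[[0.867, -0.26, 0.116], [0.867, -0.26, 0.116], [0.867, -0.26, 0.116], [0.867, -0.26, 0.116], [0.867, -0.259, 0.116], [0.867, -0.259, 0.116], [0.867, -0.259, 0.116], [0.867, -0.259, 0.116]] 
   [[0.0, 0.0, -0.0], [0.0, 0.0, -0.0], [0.0, 0.0, -0.0], [0.0, 0.0, -0.0], [0.0, 0.0, -0.0], [0.0, 0.0, -0.0], [0.0, 0.0, -0.0], [0.0, 0.0, -0.0]]
[[0.867, -0.259, 0.116], [0.867, -0.259, 0.116], [0.867, -0.259, 0.116], [0.867, -0.259, 0.116], [0.0, -0.0, 0.717], [0.0, -0.0, 0.717], [0.0, -0.0, 0.717]] 
   [[0.0, 0.0, -0.0], [0.0, 0.0, -0.0], [0.0, 0.0, -0.0], [0.0, 0.0, -0.0], [0.0, 0.0, 0.0], [0.0, 0.0, 0.0], [0.0, 0.0, 0.0]]
```

{"method": "play_rows", "body": {
  "translation": [
    [0.87, -0.26, 0.12],
    [0.87, -0.26, 0.12],
    [0.87, -0.26, 0.12],
    [0.87, -0.26, 0.12],
    [0.87, -0.26, 0.12],
    [0.87, -0.26, 0.12],
    [0.87, -0.26, 0.12],
    [0.87, -0.26, 0.12]
  ],
  "twist": [
    [0, 0, 0],
    [0, 0, 0],
    [0, 0, 0],
    [0, 0, 0],
    [0, 0, 0],
    [0, 0, 0],
    [0, 0, 0],
    [0, 0, 0]
  ],
  "gripper": [-1, -1, -1, -1, -1, -1, -1, -1]
}}

```text
time: 1.7
tool_pos: [0.406, -0.3615, 0.3663]
ee_rot: [3.141, -0.0, 0.303]
wrist_force: [0.2, -0.4, -0.6]
width: 0.0336
finger_force: 0.0
```

{"method": "play_rows", "body": {
  "translation": [
    [0.87, -0.26, 0.12],
    [0.87, -0.26, 0.12],
    [0.87, -0.26, 0.12],
    [0.87, -0.26, 0.12],
    [0, 0, 0.7],
    [0, 0, 0.7],
    [0, 0, 0.4],
    [0, 0, 0]
  ],
  "twist": [
    [0, 0, 0],
    [0, 0, 0],
    [0, 0, 0],
    [0, 0, 0],
    [0, 0, 0],
    [0, 0, 0],
    [0, 0, 0],
    [0, 0, 0]
  ],
  "gripper": [-1, -1, -1, -1, -1, -1, -1, -1]
}}

```text
time: 2.5
tool_pos: [0.5247, -0.2807, 0.2715]
ee_rot: [-3.136, 0.004, 0.303]
wrist_force: [-0.6, -0.7, -0.1]
width: 0.0005
finger_force: 0.0
```

Run:
```python
from m import *
o=robot.get_obs();print(o["time"],o["tool_pos"],o["ee_rot"],o["wrist_force"],o["width"])
rows([((.524,-.282,.060),.303,0,1),((.524,-.282,.0445),.303,0,2)])
for n in ("key_blue_top","key_yellow_top","key_green_top"):
  for c in ("top","scene"):
    robot.snapshot(c)
    print(n,c,[(np.round(d["centre"],3).tolist(),round(d["score"],2)) for d in robot.spot_point(n,c)[:3]])
```

```text
2.5 [ 0.52468137 -0.28066238  0.27150631] [-3.13629066  0.00443521  0.30310778] [-0.60237307 -0.68501212 -0.10495495] 0.0005094752032236323
[[-0.025, 0.028, 0.313], [0.0, -0.0, 0.194], [0.0, -0.0, 0.194]] 
   [[-0.053, 0.044, 0.001], [0.0, 0.0, 0.0], [0.0, 0.0, 0.0]]
key_blue_top top [([0.69, -0.393, 0.053], 0.65), ([0.588, -0.262, 0.055], 0.45)]
key_blue_top scene [([0.686, -0.391, 0.054], 0.61), ([0.526, -0.282, 0.052], 0.5)]
key_yellow_top top []
key_yellow_top scene [([0.428, -0.264, 0.057], 0.5)]
key_green_top top [([0.591, -0.26, 0.06], 0.55)]
key_green_top scene [([0.593, -0.254, 0.05], 0.49)]
```

{"method": "play_rows", "body": {
  "translation": [
    [0, 0, 0.3],
    [0, 0, 0.2],
    [0, 0, 0.2],
    [0, 0, 0],
    [0, 0, 0]
  ],
  "twist": [
    [0, 0, 0],
    [0, 0, 0],
    [0, 0, 0],
    [0, 0, 0],
    [0, 0, 0]
  ],
  "gripper": [-1, -1, -1, -1, -1]
}}

```text
time: 3.6
tool_pos: [0.5252, -0.2812, 0.2469]
ee_rot: [-3.141, 0.001, 0.303]
wrist_force: [-2.7, 1.1, 4.0]
width: 0.0006
finger_force: 2.0
```

{"method": "play_rows", "body": {
  "translation": [
    [0, 0, 0.1],
    [0, 0, 0.02],
    [0, 0, 0]
  ],
  "twist": [
    [0, 0, 0],
    [0, 0, 0],
    [0, 0, 0]
  ],
  "gripper": [-1, -1, -1]
}}

```text
time: 3.9
tool_pos: [0.5252, -0.2812, 0.2452]
ee_rot: [3.141, -0.0, 0.303]
wrist_force: [-6.0, 3.0, 15.4]
width: 0.0004
finger_force: 7.5
```

{"method": "play_rows", "body": {
  "translation": [
    [0, 0, -0.8],
    [0, 0, 0]
  ],
  "twist": [
    [0, 0, 0],
    [0, 0, 0]
  ],
  "gripper": [-1, -1]
}}

```text
time: 4.1
tool_pos: [0.5265, -0.282, 0.2783]
ee_rot: [3.135, -0.006, 0.303]
wrist_force: [0.6, -0.1, 0.6]
width: 0.0005
finger_force: 0.0
```

Run:
```python
from m import *
o=robot.get_obs();print(o["tool_pos"],o["wrist_force"])
s=rows([((.427,-.262,.080),.303,0,3),((.427,-.262,.0605),.303,0,1)])
s=rows([((.427,-.262,.080),.303,0,1),((.591,-.258,.08),.303,0,5)],start=s)
```

```text
[ 0.52648841 -0.28200854  0.27827642] [ 0.6418037  -0.09686988  0.55955529]
[[-0.742, -0.406, -0.013], [-0.742, -0.406, -0.011], [-0.742, -0.406, -0.008], [0.0, -0.0, 0.488]] 
   [[0.022, -0.018, -0.001], [0.022, -0.018, -0.001], [0.022, -0.018, -0.001], [0.0, 0.0, 0.0]]
[[-0.0, 0.0, -0.488], [0.789, 0.226, 0.0], [0.789, 0.226, 0.0], [0.789, 0.226, 0.0], [0.789, 0.226, 0.0], [0.789, 0.226, 0.0]] 
   [[0.0, 0.0, 0.0], [0.0, 0.0, 0.0], [0.0, 0.0, 0.0], [0.0, 0.0, 0.0], [0.0, 0.0, 0.0], [0.0, 0.0, 0.0]]
```

{"method": "play_rows", "body": {
  "translation": [
    [-0.74, -0.4, 0],
    [-0.74, -0.4, 0],
    [-0.74, -0.4, 0],
    [0, 0, 0.3],
    [0, 0, 0],
    [0, 0, 0]
  ],
  "twist": [
    [0, 0, 0],
    [0, 0, 0],
    [0, 0, 0],
    [0, 0, 0],
    [0, 0, 0],
    [0, 0, 0]
  ],
  "gripper": [-1, -1, -1, -1, -1, -1]
}}

```text
time: 4.7
tool_pos: [0.4268, -0.2621, 0.2613]
ee_rot: [-3.141, 0.0, 0.303]
wrist_force: [0.1, -0.7, 0.3]
width: 0.0004
finger_force: 0.0
```

{"method": "play_rows", "body": {
  "translation": [
    [0, 0, 0.27],
    [0, 0, 0.2],
    [0, 0, 0],
    [0, 0, 0]
  ],
  "twist": [
    [0, 0, 0],
    [0, 0, 0],
    [0, 0, 0],
    [0, 0, 0]
  ],
  "gripper": [-1, -1, -1, -1]
}}

```text
time: 5.1
tool_pos: [0.4275, -0.2625, 0.2454]
ee_rot: [3.139, -0.002, 0.303]
wrist_force: [-1.4, 0.9, 8.8]
width: 0.0002
finger_force: 4.7
```

{"method": "play_rows", "body": {
  "translation": [
    [0, 0, -0.9],
    [0, 0, 0],
    [0.8, 0.22, 0],
    [0.8, 0.22, 0],
    [0.8, 0.22, 0],
    [0.78, 0.22, 0],
    [0.77, 0.22, 0],
    [0, 0, 0]
  ],
  "twist": [
    [0, 0, 0],
    [0, 0, 0],
    [0, 0, 0],
    [0, 0, 0],
    [0, 0, 0],
    [0, 0, 0],
    [0, 0, 0],
    [0, 0, 0]
  ],
  "gripper": [-1, -1, -1, -1, -1, -1, -1, -1]
}}

```text
time: 5.9
tool_pos: [0.5932, -0.2562, 0.2766]
ee_rot: [-3.14, 0.0, 0.305]
wrist_force: [-0.3, -0.7, -1.1]
width: 0.0003
finger_force: 0.0
```

{"method": "play_rows", "body": {
  "translation": [
    [0, 0, 0.45],
    [0, 0, 0],
    [0, 0, 0]
  ],
  "twist": [
    [0, 0, 0],
    [0, 0, 0],
    [0, 0, 0]
  ],
  "gripper": [-1, -1, -1]
}}

```text
time: 6.2
tool_pos: [0.5896, -0.2568, 0.2601]
ee_rot: [-3.14, 0.002, 0.303]
wrist_force: [-0.3, -0.9, 1.4]
width: 0.0004
finger_force: 0.0
```

Tip at 0.061; another 18 mm.

{"method": "play_rows", "body": {
  "translation": [
    [0, 0, 0.25],
    [0, 0, 0.2],
    [0, 0, 0],
    [0, 0, 0]
  ],
  "twist": [
    [0, 0, 0],
    [0, 0, 0],
    [0, 0, 0],
    [0, 0, 0]
  ],
  "gripper": [-1, -1, -1, -1]
}}

```text
time: 6.6
tool_pos: [0.5904, -0.2572, 0.2455]
ee_rot: [3.139, -0.002, 0.303]
wrist_force: [-0.2, -0.7, 6.0]
width: 0.0004
finger_force: 2.9
```

{"method": "play_rows", "body": {
  "translation": [
    [0, 0, 0.04],
    [0, 0, 0],
    [0, 0, -0.9],
    [0, 0, -0.9],
    [0, 0, -0.9],
    [0, 0, 0]
  ],
  "twist": [
    [0, 0, 0],
    [0, 0, 0],
    [0, 0, 0],
    [0, 0, 0],
    [0, 0, 0],
    [0, 0, 0]
  ],
  "gripper": [-1, -1, -1, -1, -1, -1]
}}

```text
time: 7.2
tool_pos: [0.5908, -0.2573, 0.3572]
ee_rot: [3.132, -0.009, 0.303]
wrist_force: [0.2, -0.2, 1.4]
width: 0.0004
finger_force: 0.0
```

Run:
```python
from m import *
im=robot.snapshot("top");cv2.imwrite("pics/top1.png",im[:,:,::-1])
cv2.imwrite("pics/top1c.png",cv2.resize(im[135:275,215:335,::-1],None,fx=4,fy=4,interpolation=cv2.INTER_CUBIC))
for c in ("top","scene"):
  if c=="scene": robot.snapshot(c)
  for n in ("rule_center","rule_far","rule_near","opening"):
    for d in robot.spot_point(n,c)[:2]: print(c,n,np.round(d["centre"],3),round(d["score"],2))
```

```text
top rule_center [0.531 0.048 0.026] 0.88
top rule_far [0.639 0.103 0.007] 0.94
top rule_far [ 0.749 -0.197  0.005] 0.7
top rule_near [ 0.356 -0.16   0.   ] 0.53
top opening [0.547 0.048 0.091] 0.86
top opening [ 0.674  0.385 -0.001] 0.63
scene rule_center [0.53  0.048 0.024] 0.49
scene rule_center [ 0.59  -0.257  0.048] 0.48
scene opening [0.545 0.044 0.093] 0.93
```

View pics/top1c.png

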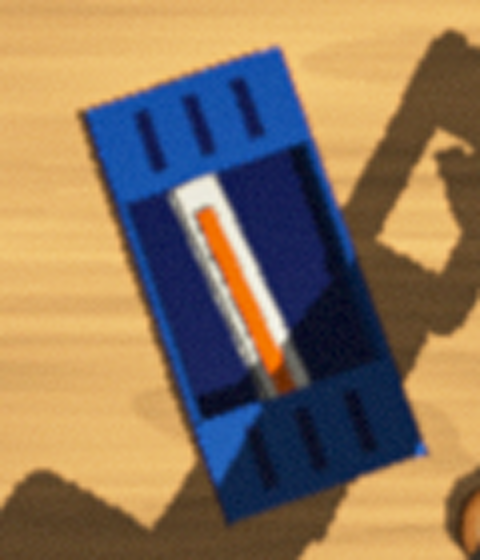

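Run:
```python
from m import *
k=robot.camera_model("top");K=np.array(k["camera_matrix"]);R=cv2.Rodrigues(np.array(k["rvec"]))[0];t=np.array(k["tvec"])
def back(u,v,z):
    u=215+(u+.5)/4-.5;v=135+(v+.5)/4-.5
    d=R.T@np.linalg.inv(K)@[u,v,1];c=-R.T@t;return (c+d*(z-c[2])/d[2])[:2]
C=[back(*p,.093) for p in((80,108),(278,48),(427,455),(228,522))];C=np.array(C)
v=C[0]-C[3]+C[1]-C[2];print("crate",C.mean(0),np.arctan2(v[1],v[0]),np.linalg.norm(v)/2)
f=back(207,207,.04);n=back(285,388,.04);b=back(194,182,.01)
v=f-n;y=np.arctan2(v[1],v[0]);u=v/np.linalg.norm(v);print("rib",f,n,y,np.linalg.norm(v),"centre from rib",f-u*.09,"from base",b-u*.12)
im=cv2.imread("pics/top1.png");h=cv2.cvtColor(im,cv2.COLOR_BGR2HSV)
m=cv2.inRange(h,(5,170,60),(18,255,255))[150:245,240:310]
p=np.argwhere(m)[:,::-1]+[240,150]
w=np.array([back((a[0]-215+.5)*4-.5,(a[1]-135+.5)*4-.5,.04) for a in p]);c=w.mean(0)
e=np.linalg.svd(w-c)[2][0];e*=np.sign(e[0]);print("fit",len(p),c,np.arctan2(e[1],e[0]))
```

```text
crate [0.54684897 0.04703218] 0.3501431660927859 0.33979166507056036
rib [0.6131731  0.08463192] [0.46682747 0.02096881] 0.410326044587601 0.1595933406604343 centre from rib [0.53064392 0.04873017] from base [0.52934946 0.04890006]
fit 204 [0.53660328 0.05337677] 0.43963805397261757
```

Run:
```python
from m import *
s=rows([((.530,.0485,.135),.42,0,10),((.530,.0485,.05),.42,0,4)])
```

```text
[[0.084, -0.774, 0.038], [0.093, -0.772, 0.037], [0.102, -0.771, 0.037], [0.111, -0.77, 0.037], [0.12, -0.769, 0.037], [0.129, -0.767, 0.037], [0.138, -0.766, 0.037], [0.147, -0.764, 0.037]] 
   [[-0.001, 0.001, -0.117], [-0.001, 0.001, -0.117], [-0.001, 0.001, -0.117], [-0.001, 0.001, -0.117], [-0.001, 0.001, -0.117], [-0.001, 0.001, -0.117], [-0.001, 0.001, -0.117], [-0.001, 0.001, -0.117]]
[[0.156, -0.762, 0.037], [0.165, -0.76, 0.037], [-0.0, -0.0, 0.531], [-0.0, -0.0, 0.531], [-0.0, -0.0, 0.531], [-0.0, -0.0, 0.531]] 
   [[-0.001, 0.001, -0.117], [-0.001, 0.001, -0.117], [0.0, 0.0, 0.0], [0.0, 0.0, 0.0], [0.0, 0.0, 0.0], [0.0, 0.0, 0.0]]
```

{"method": "play_rows", "body": {
  "translation": [
    [0.08, -0.77, 0.02],
    [0.09, -0.77, 0.02],
    [0.1, -0.77, 0.02],
    [0.11, -0.77, 0.02],
    [0.12, -0.77, 0.02],
    [0.13, -0.77, 0.02],
    [0.14, -0.77, 0.02],
    [0.15, -0.77, 0.02]
  ],
  "twist": [
    [0, 0, -0.12],
    [0, 0, -0.12],
    [0, 0, -0.12],
    [0, 0, -0.12],
    [0, 0, -0.12],
    [0, 0, -0.12],
    [0, 0, -0.12],
    [0, 0, -0.12]
  ],
  "gripper": [0.1, 0.1, 0.1, 0.1, 0.1, 0.1, 0.1, 0.1]
}}

```text
time: 8.5
tool_pos: [0.5411, -0.0112, 0.3433]
ee_rot: [-3.142, 0.0, 0.399]
wrist_force: [-0.0, 0.6, 1.3]
width: 0.0517
finger_force: 0.0
```

{"method": "play_rows", "body": {
  "translation": [
    [0.16, -0.76, 0.02],
    [0.16, -0.76, 0.02],
    [0, 0, 0],
    [0, 0, 0]
  ],
  "twist": [
    [0, 0, -0.12],
    [0, 0, -0.1],
    [0, 0, 0],
    [0, 0, 0]
  ],
  "gripper": [0.1, 0.1, 0.1, 0.1]
}}

```text
time: 8.9
tool_pos: [0.5293, 0.0488, 0.3418]
ee_rot: [3.141, 0.0, 0.422]
wrist_force: [-0.0, -0.3, -0.5]
width: 0.0514
finger_force: 0.0
```

Run:
```python
from m import *
o=robot.get_obs();print(o["tool_pos"],o["ee_rot"],o["width"])
s=rows([((.530,.0485,.05),.42,0,4),((.530,.0485,.014),.42,0,3)])
```

```text
[0.52929441 0.04881159 0.34176015] [3.14082498e+00 3.06653008e-04 4.22133596e-01] 0.051378865272487494
[[0.003, 0.003, 0.58], [0.003, 0.003, 0.58], [0.003, 0.003, 0.58], [0.003, 0.003, 0.58], [-0.0, -0.0, 0.3], [-0.0, -0.0, 0.3], [-0.0, -0.0, 0.3]] 
   [[0.002, 0.001, 0.005], [0.002, 0.001, 0.005], [0.002, 0.001, 0.005], [0.002, 0.001, 0.005], [0.0, 0.0, 0.0], [0.0, 0.0, 0.0], [0.0, 0.0, 0.0]]
```

{"method": "play_rows", "body": {
  "translation": [
    [0, 0, 0.58],
    [0, 0, 0.58],
    [0, 0, 0.58],
    [0, 0, 0.5],
    [0, 0, 0.3],
    [0, 0, 0.3],
    [0, 0, 0.2],
    [0, 0, 0]
  ],
  "twist": [
    [0, 0, 0],
    [0, 0, 0],
    [0, 0, 0],
    [0, 0, 0],
    [0, 0, 0],
    [0, 0, 0],
    [0, 0, 0],
    [0, 0, 0]
  ],
  "gripper": [0.1, 0.1, 0.1, 0.1, 0.1, 0.1, 0.1, 0.1]
}}

```text
time: 9.7
tool_pos: [0.5292, 0.0482, 0.2193]
ee_rot: [-3.141, 0.002, 0.42]
wrist_force: [-0.5, 0.3, 0.4]
width: 0.0516
finger_force: 0.0
```

{"method": "play_rows", "body": {
  "translation": [
    [0, 0, 0.14],
    [0, 0, 0],
    [0, 0, 0],
    [0, 0, 0],
    [0, 0, 0],
    [0, 0, 0],
    [0, 0, 0],
    [0, 0, 0]
  ],
  "twist": [
    [0, 0, 0],
    [0, 0, 0],
    [0, 0, 0],
    [0, 0, 0],
    [0, 0, 0],
    [0, 0, 0],
    [0, 0, 0],
    [0, 0, 0]
  ],
  "gripper": [0.1, 0.1, -1, -1, -1, -1, -1, -1]
}}

```text
time: 10.5
tool_pos: [0.5294, 0.0486, 0.2148]
ee_rot: [-3.141, -0.0, 0.421]
wrist_force: [-0.0, 0.6, 0.1]
width: 0.016
finger_force: 30.0
```

```bash
cat > plan.py <<'E'
from m import *
def P(s,l,z):
    c,n=np.cos(.35),np.sin(.35); return (.547+s*c-l*n,.047+s*n+l*c,z)
D=np.radians
E
python3 - <<'E'
from plan import *
s=rows([(P(-.0155,.007,.022),.42,0,2),(P(-.036,.004,.036),.36,0,4),(P(-.038,.004,.072),.36,D(30),10)],off=.2088)
E
```

```text
[[0.006, 0.008, -0.2], [0.006, 0.008, -0.2], [-0.129, 0.01, -0.088], [-0.129, 0.012, -0.088], [-0.129, 0.014, -0.088], [-0.129, 0.016, -0.088], [-0.278, -0.0, -0.083], [-0.273, -0.0, -0.083]] 
   [[-0.002, -0.001, 0.004], [-0.002, -0.001, 0.004], [0.0, -0.0, 0.15], [0.0, -0.0, 0.15], [0.0, -0.0, 0.15], [0.0, -0.0, 0.15], [0.0, 0.524, -0.0], [0.0, 0.524, -0.0]]
[[-0.269, -0.0, -0.083], [-0.264, -0.0, -0.083], [-0.259, -0.0, -0.082], [-0.255, -0.0, -0.081], [-0.25, -0.0, -0.08], [-0.246, -0.0, -0.079], [-0.241, -0.0, -0.077], [-0.237, -0.0, -0.075]] 
   [[0.0, 0.524, -0.0], [0.0, 0.524, -0.0], [0.0, 0.524, -0.0], [0.0, 0.524, -0.0], [0.0, 0.524, -0.0], [0.0, 0.524, -0.0], [0.0, 0.524, -0.0], [0.0, 0.524, -0.0]]
```

{"method": "play_rows", "body": {
  "translation": [
    [0, 0, -0.2],
    [0, 0, -0.2],
    [-0.13, 0.01, -0.09],
    [-0.13, 0.01, -0.09],
    [-0.13, 0.01, -0.09],
    [-0.13, 0.02, -0.09],
    [0, 0, 0],
    [0, 0, 0]
  ],
  "twist": [
    [0, 0, 0],
    [0, 0, 0],
    [0, 0, 0.15],
    [0, 0, 0.15],
    [0, 0, 0.15],
    [0, 0, 0.15],
    [0, 0, 0],
    [0, 0, 0]
  ],
  "gripper": [-1, -1, -1, -1, -1, -1, -1, -1]
}}

```text
time: 11.3
tool_pos: [0.5108, 0.0384, 0.2452]
ee_rot: [3.141, -0.0, 0.36]
wrist_force: [0.1, -0.6, -2.4]
width: 0.0159
finger_force: 30.0
```

Run:
```python
from plan import *
im=robot.snapshot("top")
cv2.imwrite("pics/top2c.png",cv2.resize(im[135:275,215:335,::-1],None,fx=4,fy=4,interpolation=cv2.INTER_CUBIC))
o=robot.get_obs();print(o["tool_pos"],o["wrist_force"])
s=rows([(P(-.038,.004,.072),.36,D(30),10)],off=.2088)
```

```text
[0.51090423 0.03850892 0.24501349] [-1.17681972  0.2749364  -2.7980768 ]
[[-0.276, 0.001, -0.082], [-0.271, 0.001, -0.082], [-0.267, 0.001, -0.082], [-0.262, 0.001, -0.082], [-0.257, 0.001, -0.081], [-0.253, 0.001, -0.08], [-0.248, 0.001, -0.079], [-0.244, 0.001, -0.077]] 
   [[-0.0, 0.524, 0.001], [-0.0, 0.524, 0.001], [-0.0, 0.524, 0.001], [-0.0, 0.524, 0.001], [-0.0, 0.524, 0.001], [-0.0, 0.524, 0.001], [-0.0, 0.524, 0.001], [-0.0, 0.524, 0.001]]
[[-0.24, 0.001, -0.076], [-0.235, 0.001, -0.074]] 
   [[-0.0, 0.524, 0.001], [-0.0, 0.524, 0.001]]
```

View pics/top2c.png

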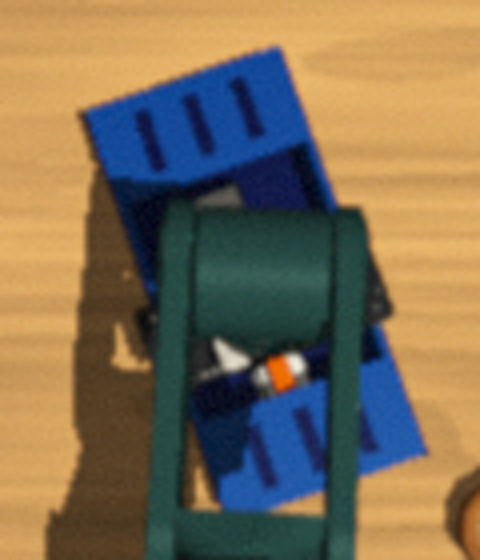

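The rule is held. Its far end, at about (220,195) in the crop, is clear of the far cover's edge. Tilting now.

{"method": "play_rows", "body": {
  "translation": [
    [-0.28, 0, -0.08],
    [-0.27, 0, -0.08],
    [-0.27, 0, -0.08],
    [-0.26, 0, -0.08],
    [-0.26, 0, -0.08]
  ],
  "twist": [
    [0, 0.52, 0],
    [0, 0.52, 0],
    [0, 0.52, 0],
    [0, 0.52, 0],
    [0, 0.52, 0]
  ],
  "gripper": [-1, -1, -1, -1, -1]
}}

```text
time: 11.85
tool_pos: [0.4592, 0.0191, 0.2553]
ee_rot: [3.142, -0.261, 0.361]
wrist_force: [-0.6, 0.7, -1.5]
width: 0.0155
finger_force: 30.0
```

{"method": "play_rows", "body": {
  "translation": [
    [-0.25, 0, -0.08],
    [-0.25, 0, -0.08],
    [-0.24, 0, -0.08],
    [-0.24, 0, -0.08],
    [-0.24, 0, -0.07],
    [0, 0, 0],
    [0, 0, 0]
  ],
  "twist": [
    [0, 0.52, 0],
    [0, 0.52, 0],
    [0, 0.52, 0],
    [0, 0.52, 0],
    [0, 0.52, 0],
    [0, 0, 0],
    [0, 0, 0]
  ],
  "gripper": [-1, -1, -1, -1, -1, -1, -1]
}}

```text
time: 12.55
tool_pos: [0.4118, 0.0011, 0.2526]
ee_rot: [-3.142, -0.518, 0.36]
wrist_force: [0.9, -0.3, -3.1]
width: 0.0156
finger_force: 30.0
```

Run:
```python
from plan import *
o=robot.get_obs();R=Ro.from_euler("xyz",o["ee_rot"]);p=np.array(o["tool_pos"])
for x in(-.12,0,.12): print(x,(p+R.apply([x,0,.2088])).round(4))
print("tilt",np.degrees(np.arcsin(R.apply([1,0,0])[2])),o["wrist_force"],o["finger_force"])
im=robot.snapshot("scene")
cv2.imwrite("pics/s3.png",cv2.resize(im[120:290,170:370,::-1],None,fx=3,fy=3,interpolation=cv2.INTER_CUBIC))
```

```text
-0.12 [0.4111 0.0009 0.0118]
0 [0.5086 0.0376 0.0712]
0.12 [0.6062 0.0744 0.1307]
tilt 29.703444991910207 [ 0.88765928 -0.32945501 -3.07352103] 29.97315287590027
```

View pics/s3.png

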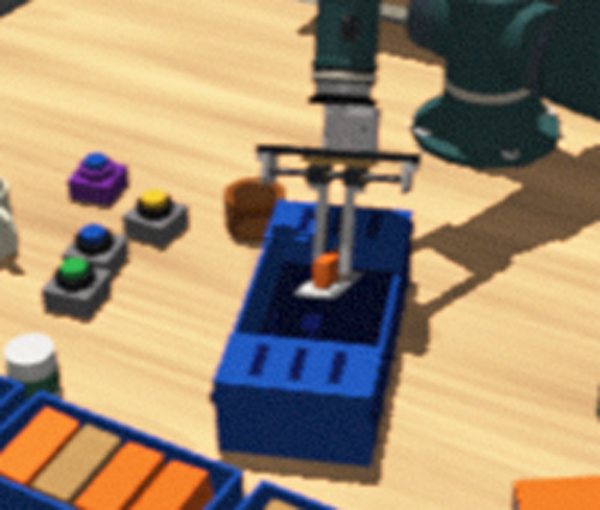

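The rule slants cleanly through the opening: its far end shows at about (330,285) and the wrist force is only its weight. Now I'll draw it out along its axis, then lift.

{"method": "play_rows", "body": {
  "translation": [
    [0.5, 0, 0],
    [0.5, 0, 0],
    [0.5, 0, 0],
    [0.5, 0, 0],
    [0.2, 0, 0],
    [0, 0, 0]
  ],
  "twist": [
    [0, 0, 0],
    [0, 0, 0],
    [0, 0, 0],
    [0, 0, 0],
    [0, 0, 0],
    [0, 0, 0]
  ],
  "gripper": [-1, -1, -1, -1, -1, -1]
}}

```text
time: 13.2
tool_pos: [0.4845, 0.0286, 0.2971]
ee_rot: [3.141, -0.52, 0.363]
wrist_force: [-0.3, -0.0, -3.0]
width: 0.0155
finger_force: 30.0
```

{"method": "play_rows", "body": {
  "translation": [
    [0.25, 0, -0.43],
    [0.25, 0, -0.43],
    [0.25, 0, -0.43],
    [0.25, 0, -0.43],
    [0.25, 0, -0.43],
    [0.25, 0, -0.43],
    [0.1, 0, -0.17],
    [0, 0, 0]
  ],
  "twist": [
    [0, 0, 0],
    [0, 0, 0],
    [0, 0, 0],
    [0, 0, 0],
    [0, 0, 0],
    [0, 0, 0],
    [0, 0, 0],
    [0, 0, 0]
  ],
  "gripper": [-1, -1, -1, -1, -1, -1, -1, -1]
}}

```text
time: 14.0
tool_pos: [0.484, 0.0283, 0.4246]
ee_rot: [3.14, -0.521, 0.361]
wrist_force: [0.3, 0.2, -1.6]
width: 0.0161
finger_force: 30.0
```

{"method": "play_rows", "body": {
  "translation": [
    [0, 0, 0],
    [0, 0, 0],
    [0, 0, 0],
    [0, 0, 0],
    [0, 0, 0],
    [0, 0, 0],
    [0, 0, 0],
    [0, 0, 0]
  ],
  "twist": [
    [0, 0, 0],
    [0, 0, 0],
    [0, 0, 0],
    [0, 0, 0],
    [0, 0, 0],
    [0, 0, 0],
    [0, 0, 0],
    [0, 0, 0]
  ],
  "gripper": [-1, -1, -1, -1, -1, -1, -1, -1]
}}

```text
time: 14.8
tool_pos: [0.4842, 0.0285, 0.4238]
ee_rot: [3.141, -0.52, 0.361]
wrist_force: [-0.0, -0.1, -2.9]
width: 0.016
finger_force: 30.0
```

Run:
```python
from plan import *
o=robot.get_obs();R=Ro.from_euler("xyz",o["ee_rot"]);p=np.array(o["tool_pos"])
for x in(-.12,0,.12): print(x,(p+R.apply([x,0,.2088])).round(4))
print(o["wrist_force"],o["finger_force"],o["width"],np.abs(o["qvel"]).max())
im=robot.snapshot("scene")
cv2.imwrite("pics/s4.png",im[:,:,::-1])
```

```text
-0.12 [0.4839 0.0283 0.183 ]
0 [0.5813 0.0651 0.2426]
0.12 [0.6787 0.1019 0.3022]
[-0.04330536 -0.07957377 -2.93579819] 29.97294992208481 0.0159573252520817 0.0018042749488075987
```

View pics/s4.png

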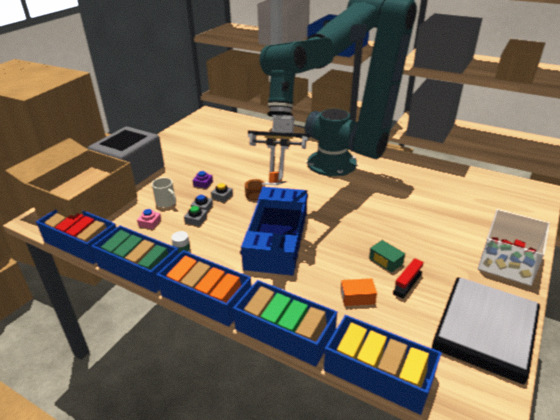

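The crate is empty. The rule hangs in the fingers, seen end-on at about (273,177), with its lowest end near 18 cm, and the bystanders are where they began. Handing in.

```bash
python3 -c "
from m import *
print(robot.close_job())"
```

```text
the job is handed in; nothing more can be done
None
```

I pressed the blue, yellow and green keys in order and drew the rule out of the crate, and handed the job in with it gripped and still, lowest end about 18 cm above the bench (about 9 cm above the covers); the judge's verdict was not shown.

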